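Thread a clamp bar through the deck opening and hold it underneath

ROBOT

A 7-joint arm with a two-finger parallel gripper is mounted at the origin on a cart in front of the work surface, level with it; the furniture and walls round the work are solid. World frame = base frame: x ahead of the robot, y to its left, z up, the work surface at z = 0. Lengths are in m, angles in rad, forces in N, time in s.
With the tool pointing down it reaches from about 0.425 to 0.925 m from the base axis. Payload 6.8 kg.
Tool frame: the origin (TCP) lies midway between the tips of the shut fingers; the grasp point (between the pads) lies 19 mm behind it; z points along the fingers, y is the line along which they close (so a half turn about z gives the same grasp; the last joint's range is limited). The gripper opens to 85 mm and grips with 20 to 120 N. Pads are 22 mm wide; open, the fingers measure 114 mm over their backs; the gripper's body (76 mm by 85 mm) begins 54 mm behind the grasp point. The pads swing forward as they close: fully open they stand 13 mm farther back than shut.
Start: joints at [1.104, 0.477, 0.022, 1.555, -0.011, 1.109, -0.083], TCP at [0.237, -0.632, 0.231] pointing down, gripper open.
Joint ranges: [-2.96, 2.96], [-0.34, 2.1], [-1.41, 1.46], [0.24, 2.44], [-1.37, 4.51], [0.17, 1.92], [-2.96, 2.96]. Speed limits (rad/s): [2.39, 2.39, 3.14, 3.14, 3.14, 3.14, 3.14].

INTERFACE

Orientations are given as a rotation vector (axis times angle).
In Python, from bench import status, vision, r gives the robot as it stands. The module is installed in compiled form; this text tells all that it offers.
- The arm moves only by the shell command python3 -m handwheel 'ROWS' [OPENING] [FORCE]. ROWS is JSON, a list of rows, each an object with "dp": the shift along the tool's x, y, z in m, a list of three; "delta_rot": the turn, a rotation vector about the tool's x, y, z in rad, a list of three. In form: [{"dp": [x, y, z], "delta_rot": [rx, ry, rz]}, ...]. A call has 1 to 12 rows; each row is the pose to reach, as a shift and turn from the pose commanded when the call began, along the tool's axes at that moment; what a row does not reach only later rows make up. A row lasts 1/8 s, in which the tool goes at most 62.5 mm and 10.7 degrees, less where a joint would pass 70% of its speed; a pose out of reach is approached as far as the arm can. A call with a gripper value outside its range is refused whole. OPENING is the opening, from 0 (shut) to 1 (fully open), set as the call begins (- or left out, the last holds). The fingers move at their own pace and stop on an object; FORCE is the grip in N (left out, the last holds). Time passes only in rows, so rows that repeat a pose let the fingers close. It gives the time, the measured TCP pose, the force, the opening and the grip force at its end, in the units of the state.
- status.get_obs(): the state, without advancing time (a new reading comes with each control period).
- vision.grab_frame(name): name is "side" or "top"; returns a dict with "img" (480x640x3 uint8, blue, green, red), "fovy" (degrees; the focal length in pixels is half the picture's height over the tangent of half this angle, whatever the lens; pixels are square), "cx", "cy" (the principal point, pixels), "world_from_camera" (4x4, takes a point from camera to world coordinates). Camera axes: x right, y up, looking along -z (the intrinsics and any distortion apply to the point x, -y, -z); pixel columns grow to the right and rows downward; lengths in m; the calibration is good to about 2 mm. A picture is of the moment at which its call begins. There is no depth.
- r.hand_in(): hands the job in; it is judged then, once.
The state is a dict: "clock": time; "joints": joint angles; "qvel": joint speeds; "tau": joint torques, N m; "tcp_pos": TCP position; "orientation": TCP orientation; "contact_force": force on the tool from outside, world axes, zero at the start; "moment": the same for the moment, N m; "grip_width": finger opening in m; "gripper_force": force on a finger pad.
Only numpy, scipy, OpenCV 4.12 (cv2) and the standard library are available. Lean on these libraries where they do the work, as an engineer would, in place of code of your own. Each camera call takes 0.05 s, during which the arm holds its last target. There are 200 camera calls.

TASK

Lift the clamp bar up and off the forked hook of the little stand, tilt it, and pass it one end first down through the opening in the deck of the layout module (the bar is longer than the opening). Level it below the deck and finish while holding it there: square and centred under the opening with both ends reaching under the deck, close beneath the deck but not touching it, ready for the hatch cover to be screwed down to it. Leave the things standing around where they are.

Things in the scene. Friction and masses are not known exactly. Their poses are not given: they have to be found in the camera images.
- clamp_bar: Clamp bar: plain wooden batten 176 mm long (own y), 24 mm wide (x), 12 mm thick (z); on the middle of its upper face a round steel stem (10 mm thick, 46 mm high) and on that a black flat grip. Origin: centre of the batten's underside; batten 0 to 12, stem 12 to 58, grip 58 to 94 mm above it. About 0.15 kg, same either way round. At the start it hangs level from the stand's fork.
- bar_mid (a point): On the clamp bar: middle of the batten's upper face, at the foot of the stem.
- bar_end_a (a point): On the clamp bar: middle of the upper edge of its +y end (88 mm from the middle).
- bar_end_b (a point): On the clamp bar: middle of the upper edge of its -y end (88 mm from the middle).
- stand: Wooden stand, fixed to the table: base 130 x 100 x 12 mm, at its back (own +x) an upright board 70 mm wide, 160 mm high, its front face 45 mm behind the origin. A steel fork of two prongs runs level from the board towards the stand's own -x; prongs' upper faces 160 mm above the table. Origin: centre of the base's underside.
- hook_seat (a point): On the stand (axes as its own): where the bar hangs, level with the prongs' upper faces, 30 mm in front of the stand's origin. Prongs 7 mm wide, 6 mm thick, slot 16 mm. Their tips end 30 mm further along -x in upturned lips 6 mm high: lift the bar by more than 6 mm and less than 38 mm (then the batten meets the prongs from below), then draw it off along -x.
- module: Layout module, fixed to the table: plywood deck with earth-coloured scenery 320 mm long (own y), 160 mm deep (x), 12 mm thick, its top 112 mm above the table, on legs at both ends. Below the deck all is free between the ends (292 mm apart) but for rails 26 mm deep along the front and back edges. A track lies along the back (+x) edge. Origin: on the table under the centre.
- opening (a point): On the module: centre of the rectangular opening in the deck, level with the deck's underside (the deck's top is 12 mm higher). The opening is 124 mm long along y and 60 mm wide along x (axes as the module's).
- coach: Blue and white model coach 131 mm long, 26 mm high, loose on the module's track (bystander). Origin: centre of its underside.
- hut: Grey model hut 41 x 46 x 30 mm, loose on the module's deck near its +y end (bystander). Origin: centre of its underside.
- hatch_cover: Plywood hatch cover 80 x 140 x 4 mm with a slot in its middle, lying loose on the table at the far left (bystander). Origin: centre of its underside.
- glue: White bottle with an orange cap, 32 mm across, 82 mm high, standing on the table near the stand (bystander). Origin: centre of its underside.
- jar: Paint jar with a white lid, 30 mm across, 34 mm high, standing on the table near the stand (bystander). Origin: centre of its underside.
- bar_grip (a point): On the clamp bar: centre of its black grip, a flat block 14 mm thick (along x), 30 mm wide (y), 36 mm high, 76 mm above the bar's origin. Hanging, the grip's underside rests on the two prongs with the stem between them and the batten level below, at right angles to the prongs.
- van: Yellow model van 12 x 31 x 12 mm, loose on the module's deck near its -y end (bystander). Origin: centre of its underside.
- tin: Round open tin, 59 mm across, 21 mm high, on the table left of the module (bystander). Origin: centre of its underside.
- brush: Small dusting brush with a wooden handle, 150 mm long, lying on the table at the right (bystander). Origin: centre of its underside.
- cutters: Side cutters, 132 mm long, lying on the table at the far left (bystander). Origin: centre of its underside.
- screwdriver: Yellow screwdriver, 113 mm long, lying on top of the drawer cabinet (bystander). Origin: centre of its underside.

How it is judged:
By the outcome, as a careful person would: the job done as asked, in the order asked, and still so for the second after the job is handed in, while the arm keeps its last pose, push and grip.
It also fails if it takes over 42 s, if anything falls off the work surface, if the arm or the gripper's body presses on something with over 40 N, if the wrist force passes 120 N, or if a joint passes its speed limit or range.

## Working session

There is one attempt and no reset: what is moved stays moved. The work goes in short steps, Python scripts to look and compute and a shell command to move; the robot and the scene stay as the last step left them, time stands still between calls to the robot, and variables do not carry over. Pictures are saved under pics/ and viewed, at most 10 in all, crops included, and the job is handed in when it is done.

```bash
mkdir -p pics; python3 - <<'E'
from bench import status, vision, r
import cv2
o=status.get_obs()
for k in o: print(k,o[k])
for n in("side","top"):
    f=vision.grab_frame(n); cv2.imwrite(f"pics/{n}0.png",f["img"]); print({k:v for k,v in f.items() if k!="img"})
E
```

```text
clock 0.0
joints [ 1.10384815  0.47779863  0.02231605  1.55642856 -0.01150369  1.10933157
 -0.08307981]
qvel [ 5.85283516e-04  9.59038929e-04 -3.82328441e-04 -1.25983990e-03
  3.80382909e-05 -5.17809528e-04  3.12320233e-04]
tau [-5.14297535e-04 -5.96445680e+01  1.60787936e+00 -2.81189203e+01
  1.26033212e-02  9.27667221e-03 -2.54872288e-05]
tcp_pos [ 0.23685056 -0.63144944  0.23033593]
orientation [-3.08938789e+00 -5.60434519e-01  7.03253220e-04]
contact_force [ 0.007412    0.32291736 -0.02516875]
moment [0.00594677 0.01506686 0.01360259]
gripper_force 0.0
grip_width 0.08590715052923445
{'fovy': 46.91126119880314, 'cx': 316.059594329374, 'cy': 234.64617239450698, 'world_from_camera': array([[ 0.82506572,  0.24907348, -0.50717745, -0.39786211],
       [-0.56478036,  0.33649284, -0.75352221, -1.31419072],
       [-0.01702082,  0.9081492 ,  0.41830052,  0.82041538],
       [ 0.        ,  0.        ,  0.        ,  1.        ]])}
{'fovy': 45.53191948938975, 'cx': 322.2574835424502, 'cy': 244.01821463463966, 'world_from_camera': array([[ 2.92819723e-01,  8.96069003e-01, -3.33641951e-01,
        -1.88791015e-01],
       [-9.56167103e-01,  2.74035406e-01, -1.03194316e-01,
        -2.27457612e-01],
       [-1.03951988e-03,  3.49234789e-01,  9.37034675e-01,
         1.95527128e+00],
       [ 0.00000000e+00,  0.00000000e+00,  0.00000000e+00,
         1.00000000e+00]])}
```

View pics/side0.png

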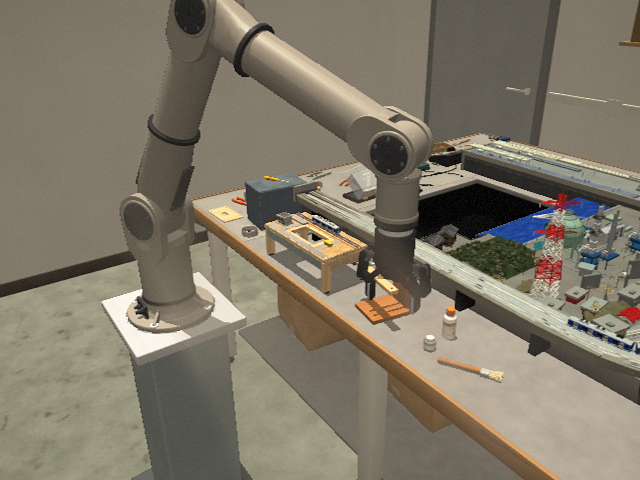

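View pics/top0.png

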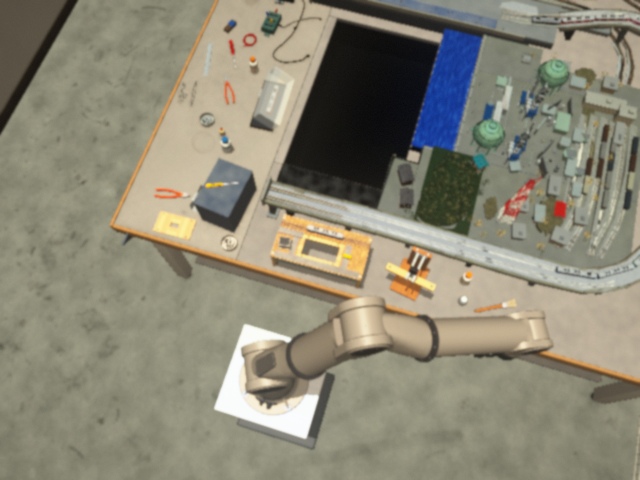

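The side view shows the module at about (315,240), and the stand at (385,300) partly hidden by the gripper. The top view shows the module at about (321,248), the stand and bar at (410,272), and the robot base at (268,370). I'll enlarge the work area next.

```bash
python3 - <<'E'
import cv2
t=cv2.imread("pics/top0.png");s=cv2.imread("pics/side0.png")
cv2.imwrite("pics/topc.png",cv2.resize(t[205:305,260:445],(0,0),fx=4.3,fy=4.3,interpolation=cv2.INTER_CUBIC))
cv2.imwrite("pics/sidec.png",cv2.resize(s[200:330,255:425],(0,0),fx=4.5,fy=4.5,interpolation=cv2.INTER_CUBIC))
E
```

```text
(no output)
```

View pics/topc.png

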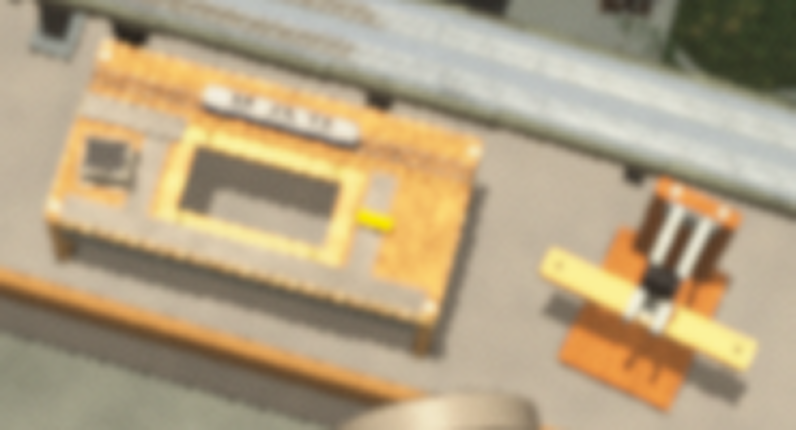

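View pics/sidec.png

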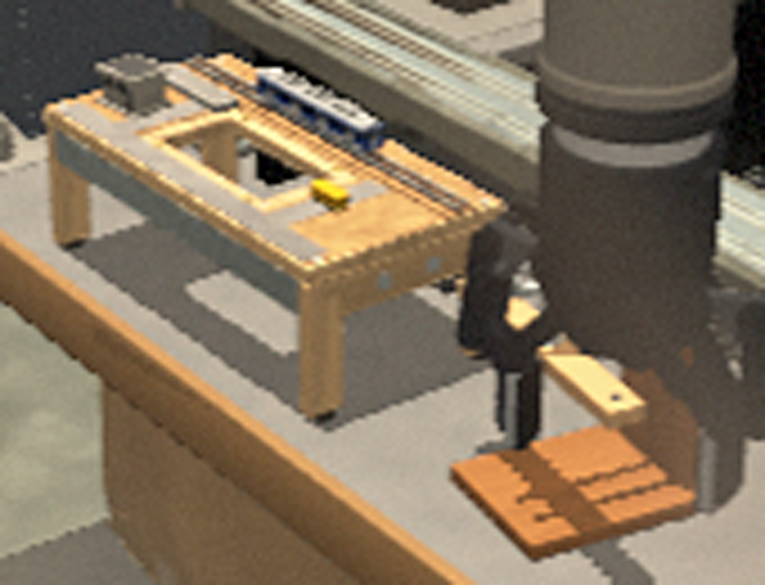

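The top crop shows the deck corners near (284,215), (372,240), (360,278) and (271,254), and the bar from about (387,266) to (434,288). The side crop shows the same, with the grip partly behind the fingers. Next I'll cast rays for these points and check the sizes.

```bash
cat > h.py <<'E'
import numpy as np, cv2
from bench import status, vision, r
def ray(f,u,v):
    F=240/np.tan(np.radians(f["fovy"])/2); T=f["world_from_camera"]
    d=T[:3,:3]@np.array([(u-f["cx"])/F,-(v-f["cy"])/F,-1]); return T[:3,3],d
def onz(f,u,v,z):
    o,d=ray(f,u,v); return o+d*(z-o[2])/d[2]
def proj(f,p):
    F=240/np.tan(np.radians(f["fovy"])/2); T=f["world_from_camera"]
    c=T[:3,:3].T@(np.asarray(p)-T[:3,3]); return np.array([f["cx"]+F*c[0]/-c[2], f["cy"]-F*c[1]/-c[2]])
def tri(f,a,g,b):
    o1,d1=ray(f,*a);o2,d2=ray(g,*b);s=np.linalg.lstsq(np.c_[d1,-d2],o2-o1,rcond=None)[0]
    p,q=o1+d1*s[0],o2+d2*s[1];return (p+q)/2,np.linalg.norm(p-q)
E
python3 - <<'E'
from h import *
np.set_printoptions(precision=4,suppress=True)
ft=vision.grab_frame("top");fs=vision.grab_frame("side")
C=lambda p:(p[0]/4.3+260-.38,p[1]/4.3+205-.38)
S=lambda p:(p[0]/4.5+255-.39,p[1]/4.5+200-.39)
def quad(ps,f,z,conv):
    w=np.array([onz(f,*conv(p),z)[:2] for p in ps]); print(w.tolist()); 
    e=np.roll(w,-1,0)-w; print("len",np.linalg.norm(e,axis=1),"ang",np.degrees(np.arctan2(e[:,1],e[:,0])),"c",w.mean(0))
print("deck top");quad([(100,40),(482,150),(432,318),(48,212)],ft,.112,C)
print("deck side");quad([(212,55),(502,205),(308,275),(46,108)],fs,.112,S)
print("open top far@.1 near@.112");
for p,z in zip([(190,148),(343,187),(325,246),(176,207)],[.1,.1,.112,.112]): print(onz(ft,*C(p),z))
hsv=cv2.cvtColor(ft["img"],cv2.COLOR_BGR2HSV)
# bar mask
sub=hsv[255:300,380:445]
m=cv2.inRange(sub,(19,90,150),(32,255,255)); 
n,l,st,ce=cv2.connectedComponentsWithStats(m); print(st,ce+[380,255])
ys,xs=np.where(m>0); box=cv2.boxPoints(cv2.minAreaRect(np.c_[xs+380,ys+255].astype(np.float32))); print(box)
quad(box,ft,.114,lambda p:p)
print("bar crop");quad([(550,247),(757,343),(745,370),(540,272)],ft,.114,C)
print("grip ctr@top .196",onz(ft,*C((662,277)),.19))
print("tcp check", proj(ft,status.get_obs()["tcp_pos"]),proj(fs,status.get_obs()["tcp_pos"]))
print("base stand side");quad([(450,468),(612,425),(697,493),(530,553)],fs,.012,S)
print("board top(.16)");quad([(660,178),(742,208)],ft,.16,C)
E
```

```text
deck top
[[0.5348721571628492, 0.1406804224082892], [0.5333091965740746, -0.18273444947970716], [0.3861311464249508, -0.18246212383709215], [0.38152985354879415, 0.13320895862764953]]
len [0.3234 0.1472 0.3157 0.1535] ang [-90.2769 179.894   90.8351   2.7895] c [ 0.459  -0.0228]
deck side
[[0.5259445258322234, 0.14218695240436996], [0.537554323346113, -0.18626810202283006], [0.3789543455617128, -0.19240353914252117], [0.3765428764680092, 0.12988980364070124]]
len [0.3287 0.1587 0.3223 0.1499] ang [ -87.9756 -177.7846   90.4287    4.7054] c [ 0.4547 -0.0266]
open top far@.1 near@.112
[0.4707 0.0436 0.1   ]
[ 0.4747 -0.0841  0.1   ]
[ 0.4186 -0.0855  0.112 ]
[0.4153 0.0372 0.112 ]
[[   0    0   65   45 2611]
 [   6    8   22   15  158]
 [  34   21   21   15  156]] [[412.2298 277.0823]
 [395.9557 269.557 ]
 [424.4038 283.1603]]
[[384.4288 268.2994]
 [387.8115 261.1959]
 [435.8281 284.061 ]
 [432.4455 291.1645]]
[[0.44451007232661516, -0.2514177796200915], [0.47239618492566654, -0.2559024343761258], [0.4412146664083098, -0.43017173606958214], [0.41387396168467544, -0.424970867660303]]
le
[... 221 characters left out ...]
59496867716951], [0.4467307245064264, -0.2535305123977358]]
len [0.1766 0.0243 0.1751 0.0225] ang [-99.507  170.616   79.8848  -5.7112] c [ 0.4429 -0.3413]
grip ctr@top .196 [ 0.4436 -0.3414  0.19  ]
tcp check [493.1878 354.5159] [391.815  310.1439]
base stand side
[[0.4119380237274056, -0.2940885443555603], [0.5252229238812807, -0.3136637043897348], [0.5138861825766001, -0.4027629838627046], [0.39245193593642835, -0.3936106119230509]]
len [0.115  0.0898 0.1218 0.1014] ang [ -9.8037 -97.2512 175.6898  78.9218] c [ 0.4609 -0.351 ]
board top(.16)
[[0.5324983080382226, -0.3224622340909914], [0.526988792682691, -0.3891138959823469]]
len [0.0669 0.0669] ang [-94.7254  85.2746] c [ 0.5297 -0.3558]
```

```bash
python3 - <<'E'
from h import *
np.set_printoptions(precision=4,suppress=True)
def hole(n,roi,z4):
    x0,y0,x1,y1=roi
    fr=[vision.grab_frame(n) for _ in range(3)];f=fr[0]
    im=np.mean([g["img"].astype(float) for g in fr],0).astype(np.uint8)
    c=cv2.resize(im[y0:y1,x0:x1],(0,0),fx=8,fy=8,interpolation=cv2.INTER_CUBIC)
    h=cv2.cvtColor(c,cv2.COLOR_BGR2HSV)
    m=cv2.inRange(h,(8,85,110),(40,255,255))
    nm=255-m; nn,l,st,ce=cv2.connectedComponentsWithStats(nm)
    ok=[i for i in range(1,nn) if st[i,0]>0 and st[i,1]>0 and st[i,0]+st[i,2]<c.shape[1] and st[i,1]+st[i,3]<c.shape[0]]
    i=max(ok,key=lambda i:st[i,4]); print(n,st[i])
    mm=(l==i).astype(np.uint8); k=cv2.findContours(mm,0,2)[0][0]; hu=cv2.convexHull(k)
    q=cv2.approxPolyDP(hu,.04*cv2.arcLength(hu,True),True)[:,0]
    q=(q+.5)/8-.5+[x0,y0]; print(q)
    cv2.imwrite(f"pics/hole_{n}.png",np.hstack([c,cv2.cvtColor(mm*255,cv2.COLOR_GRAY2BGR)]))
    for p in q: print([onz(f,*p,z)[:2] for z in(.112,.1)])
hole("top",(292,230,352,270),0)
hole("side",(280,220,340,252),0)
o=status.get_obs();print(o["clock"],cv2.Rodrigues(o["orientation"])[0])
E
```

```text
top [   85    83   284   176 31261]
[[305.8125 240.3125]
 [336.9375 247.9375]
 [334.6875 261.3125]
 [302.5625 252.5625]]
[array([0.464 , 0.0338]), array([0.4682, 0.0355])]
[array([ 0.4685, -0.0768]), array([ 0.4728, -0.0758])]
[array([ 0.4199, -0.0833]), array([ 0.4238, -0.0823])]
[array([0.418 , 0.0308]), array([0.4219, 0.0325])]
side [ 238   57  149   86 1615]
[[309.3125 227.0625]
 [327.5625 237.0625]]
[array([0.4763, 0.0219]), array([0.4911, 0.0445])]
[array([ 0.4792, -0.0733]), array([ 0.4941, -0.0522])]
0.5 [[ 0.9363  0.3511 -0.    ]
 [ 0.3511 -0.9363  0.0001]
 [ 0.     -0.0001 -1.    ]]
```

```bash
cat >> h.py <<'E'
def Rt(yaw,th=0):
    # tool y along bar x (yaw), z down; tilt th lowers bar's -y end (turn about bar x)
    c,s=np.cos(np.radians(yaw)),np.sin(np.radians(yaw)); Z=np.array([[c,-s,0],[s,c,0],[0,0,1]])
    X=cv2.Rodrigues(np.array([np.radians(th),0,0]))[0]
    return Z@X@np.array([[0,1,0],[1,0,0],[0,0,-1.]])
def rel(R0,p0,R1,p1):
    return (R0.T@(np.asarray(p1)-p0)).round(4).tolist(), cv2.Rodrigues(R0.T@R1)[0].ravel().round(3).tolist()
def cur():
    o=status.get_obs(); return cv2.Rodrigues(o["orientation"])[0],o["tcp_pos"]
E
python3 - <<'E'
from h import *
print(rel(*cur(),Rt(-10),[.443,-.341,.25]))
E
```

```text
([0.295, -0.2002, -0.0187], [-0.0, -0.0, -1.038])
```

```bash
python3 -m handwheel '[{"dp":[0.012,-0.008,-0.019],"delta_rot":[0,0,-0.05]},{"dp":[0.035,-0.024,-0.019],"delta_rot":[0,0,-0.14]},{"dp":[0.065,-0.044,-0.019],"delta_rot":[0,0,-0.25]},{"dp":[0.1,-0.068,-0.019],"delta_rot":[0,0,-0.38]},{"dp":[0.14,-0.095,-0.019],"delta_rot":[0,0,-0.53]},{"dp":[0.18,-0.122,-0.019],"delta_rot":[0,0,-0.68]},{"dp":[0.215,-0.146,-0.019],"delta_rot":[0,0,-0.81]},{"dp":[0.245,-0.166,-0.019],"delta_rot":[0,0,-0.91]},{"dp":[0.27,-0.183,-0.019],"delta_rot":[0,0,-0.98]},{"dp":[0.287,-0.195,-0.019],"delta_rot":[0,0,-1.02]},{"dp":[0.295,-0.2,-0.019],"delta_rot":[0,0,-1.038]},{"dp":[0.295,-0.2,-0.019],"delta_rot":[0,0,-1.038]}]' 1 60
python3 - <<'E'
from h import *
print(rel(*cur(),Rt(-10),[.443,-.341,.166]), cur()[1])
f=vision.grab_frame("side"); cv2.imwrite("pics/s1.png",cv2.resize(f["img"][200:350,300:500],(0,0),fx=4,fy=4,interpolation=cv2.INTER_CUBIC))
E
```

```text
clock: 2.0
tcp_pos: [0.443, -0.3414, 0.2502]
orientation: [-2.406, -2.02, 0.0]
contact_force: [-1.0, -0.7, 0.1]
grip_width: 0.085
gripper_force: 0.0
([0.0004, -0.0, 0.0842], [-0.0, 0.0, 0.0]) [ 0.44299831 -0.34140916  0.25017979]
```

View pics/s1.png

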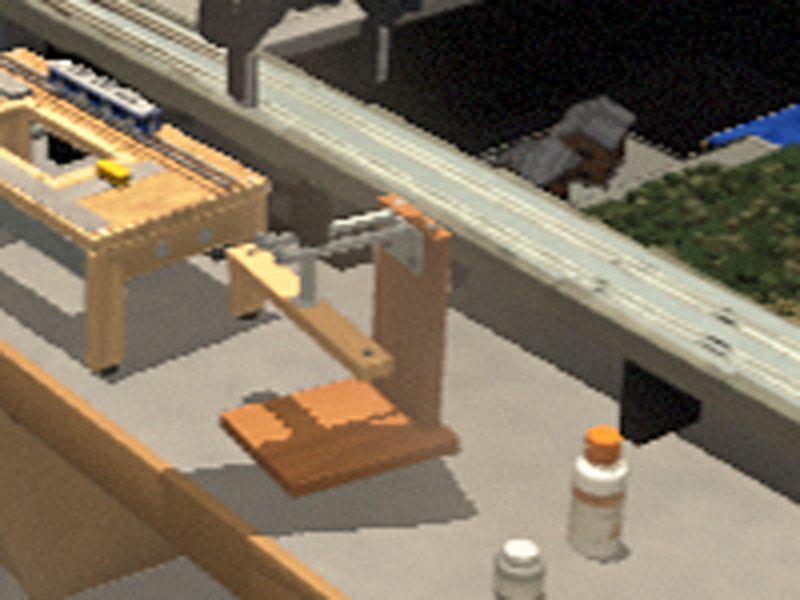

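```bash
python3 - <<'E'
from h import *
f=vision.grab_frame("side")
for p in [(.443,-.341,.196),(.443,-.341,.178),(.443,-.341,.16),(.443,-.341,.114),(.458,-.254,.114),(.428,-.428,.114),cur()[1]]: print(p,((proj(f,p)-[300,200])*4).round())
E
```

```text
(0.443, -0.341, 0.196) [305. 186.]
(0.443, -0.341, 0.178) [304. 211.]
(0.443, -0.341, 0.16) [304. 235.]
(0.443, -0.341, 0.114) [302. 298.]
(0.458, -0.254, 0.114) [237. 242.]
(0.428, -0.428, 0.114) [373. 359.]
[ 0.44224588 -0.34240387  0.2501378 ] [308. 110.]
```

The side crop shows the bar hanging with its stem at (308,280) and the dark grip at about (305,210). That matches the projected position (304,211). The fingers straddle it from above, so I'll descend and close.

```bash
python3 -m handwheel '[{"dp":[0,0,0.01],"delta_rot":[0,0,0]},{"dp":[0,0,0.03],"delta_rot":[0,0,0]},{"dp":[0,0,0.05],"delta_rot":[0,0,0]},{"dp":[0,0,0.067],"delta_rot":[0,0,0]},{"dp":[0,0,0.078],"delta_rot":[0,0,0]},{"dp":[0,0,0.084],"delta_rot":[0,0,0]},{"dp":[0,0,0.084],"delta_rot":[0,0,0]}]'
python3 -m handwheel '[{"dp":[0,0,0],"delta_rot":[0,0,0]},{"dp":[0,0,0],"delta_rot":[0,0,0]},{"dp":[0,0,0],"delta_rot":[0,0,0]},{"dp":[0,0,0],"delta_rot":[0,0,0]},{"dp":[0,0,0],"delta_rot":[0,0,0]},{"dp":[0,0,0],"delta_rot":[0,0,0]},{"dp":[0,0,0],"delta_rot":[0,0,0]},{"dp":[0,0,0],"delta_rot":[0,0,0]}]' 0 80
```

```text
clock: 2.98
tcp_pos: [0.443, -0.3412, 0.1662]
orientation: [-2.406, -2.02, 0.0]
contact_force: [-0.7, 0.2, 0.4]
grip_width: 0.0857
gripper_force: 0.0
clock: 3.98
tcp_pos: [0.4433, -0.3413, 0.1667]
orientation: [2.406, 2.02, 0.0]
contact_force: [-0.2, -0.3, 5.6]
grip_width: 0.0128
gripper_force: 78.2
```

```bash
python3 -m handwheel '[{"dp":[0,0,-0.005],"delta_rot":[0,0,0]},{"dp":[0,0,-0.013],"delta_rot":[0,0,0]},{"dp":[0,0,-0.02],"delta_rot":[0,0,0]},{"dp":[0,0,-0.02],"delta_rot":[0,0,0]},{"dp":[0,-0.006,-0.02],"delta_rot":[0,0,0]},{"dp":[0,-0.02,-0.02],"delta_rot":[0,0,0]},{"dp":[0,-0.036,-0.02],"delta_rot":[0,0,0]},{"dp":[0,-0.05,-0.02],"delta_rot":[0,0,0]},{"dp":[0,-0.058,-0.02],"delta_rot":[0,0,0]},{"dp":[0,-0.06,-0.02],"delta_rot":[0,0,0]},{"dp":[0,-0.06,-0.02],"delta_rot":[0,0,0]}]'
python3 - <<'E'
from h import *
f=vision.grab_frame("side"); cv2.imwrite("pics/s2.png",cv2.resize(f["img"][190:340,270:470],(0,0),fx=4,fy=4,interpolation=cv2.INTER_CUBIC))
E
```

```text
clock: 5.35
tcp_pos: [0.3842, -0.3309, 0.1865]
orientation: [2.406, 2.02, 0.0]
contact_force: [-0.1, 0.2, -2.0]
grip_width: 0.0129
gripper_force: 78.1
```

View pics/s2.png

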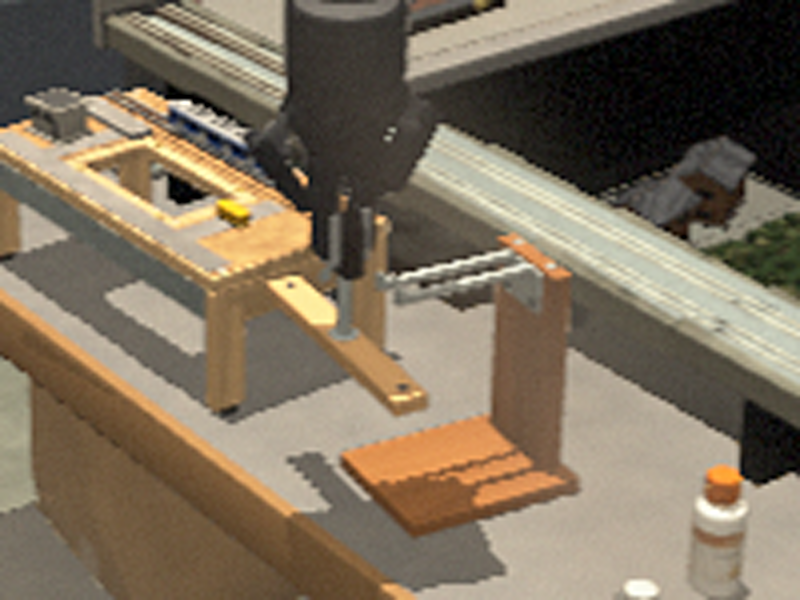

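The bar hangs level in the gripper, clear of the prongs, with its screw holes at crop (290,285) and (402,387). Next I'll measure the bar in the hand, the van and hut clearances, and the opening from the side view.

```bash
python3 - <<'E'
from h import *
np.set_printoptions(precision=4,suppress=True)
f=vision.grab_frame("side");g=vision.grab_frame("top")
S=lambda p:(p[0]/4+270-.38,p[1]/4+190-.38)
a,b=[onz(f,*S(p),.134) for p in[(290,285),(402,387)]];print("bar mid",(a+b)/2,"ang",np.degrees(np.arctan2(*(a-b)[1::-1])),"tcp",cur()[1])
for p in[(82,165),(150,142),(243,187),(178,213)]: print("open",onz(f,*S(p),.112),onz(f,*S(p),.1))
def col(im,lo,hi,roi):
    x0,y0,x1,y1=roi;m=cv2.inRange(cv2.cvtColor(im[y0:y1,x0:x1],cv2.COLOR_BGR2HSV),lo,hi)
    y,x=np.where(m);return np.c_[x+x0,y+y0]
for fr,roi,n in((f,(320,235,335,250),"s"),(g,(338,250,358,265),"t")):
    q=col(fr["img"],(22,200,150),(35,255,255),roi);print("van",n,len(q),onz(fr,*q.mean(0),.12),q.min(0),q.max(0))
C=lambda p:(p[0]/4.3+260-.38,p[1]/4.3+205-.38)
for p in [(85,140),(128,142),(128,175),(85,175)]: print("hut",onz(g,*C(p),.142))
for p in [(357,222),(395,228)]: print("van ends",onz(g,*C(p),.124))
for p in [(203,98),(358,140)]: print("coach near",onz(g,*C(p),.138))
# deck front & back edges lines in top view: subpixel rows of strongest gradient
E
```

```text
bar mid [ 0.3826 -0.3329  0.134 ] ang 80.12998096607731 tcp [ 0.3844 -0.3308  0.1863]
open [0.412  0.0332 0.112 ] [0.4257 0.0561 0.1   ]
open [0.4791 0.0387 0.112 ] [0.494  0.0616 0.1   ]
open [ 0.489  -0.0743  0.112 ] [ 0.504  -0.0533  0.1   ]
open [ 0.4235 -0.0828  0.112 ] [ 0.4374 -0.0619  0.1   ]
van s 13 [ 0.4514 -0.1135  0.12  ] [325 240] [331 243]
van t 18 [ 0.4472 -0.1188  0.12  ] [343 255] [350 258]
hut [0.438  0.1189 0.142 ]
hut [0.4463 0.0858 0.142 ]
hut [0.4199 0.0771 0.142 ]
hut [0.41   0.1095 0.142 ]
van ends [ 0.4412 -0.1048  0.124 ]
van ends [ 0.4451 -0.1349  0.124 ]
coach near [0.5009 0.0411 0.138 ]
coach near [ 0.5026 -0.0872  0.138 ]
```

```bash
cat > opening.py <<'E'
from h import *
from scipy.ndimage import map_coordinates, gaussian_filter1d
def avg(n,k=4):
    fr=[vision.grab_frame(n) for _ in range(k)];f=dict(fr[0]);f["img"]=np.mean([g["img"].astype(float) for g in fr],0);return f
def edge(f,a,b,z,w=4):
    """a,b world xy of guessed edge at height z; fit where R-B changes most; returns world line points"""
    im=f["img"][:,:,2]-f["img"][:,:,0]
    P,Q=proj(f,(*a,z)),proj(f,(*b,z)); t=(Q-P)/np.linalg.norm(Q-P); n=np.array([-t[1],t[0]])
    pts=[]; s=np.arange(-w,w+.01,.1)
    for u in np.linspace(.15,.85,25):
        c=P+(Q-P)*u; xy=c[:,None]+n[:,None]*s
        v=gaussian_filter1d(map_coordinates(im,[xy[1],xy[0]],order=1),4); g=np.abs(np.gradient(v)); i=g[3:-3].argmax()+3
        pts.append(c+n*s[i])
    pts=np.array(pts,np.float32)
    vx,vy,x0,y0=cv2.fitLine(pts,cv2.DIST_HUBER,0,.01,.01).ravel()
    d=np.array([vx,vy]);o=np.array([x0,y0]);res=np.abs((pts-o)@np.array([-vy,vx]))
    k=[o+d*((R-o)@d) for R in(P,Q)]
    return np.array([onz(f,*p,z)[:2] for p in k]),np.median(res)
E
python3 - <<'E'
from opening import *
np.set_printoptions(precision=4,suppress=True)
c=np.array([.446,-.022])
for n in("top","side"):
    f=avg(n)
    y=np.radians(2);R=np.array([[np.cos(y),-np.sin(y)],[np.sin(y),np.cos(y)]])
    K=lambda x,yy:c+R@np.array([x,yy])
    for name,a,b,z in(("near",(-.03,.062),(-.03,-.062),.112),("far",(.03,.062),(.03,-.062),.1),("-y",(-.03,-.062),(.03,-.062),.112),("+y",(-.03,.062),(.03,.062),.1)):
        L,res=edge(f,K(*a),K(*b),z);d=L[1]-L[0];print(n,name,L.mean(0),"ang",np.degrees(np.arctan2(d[1],d[0])),"res px",res)
E
```

```text
top near [ 0.4169 -0.023 ] ang -88.98700573504823 res px 0.093271606
top far [ 0.4745 -0.021 ] ang -88.66477358661813 res px 0.06423914
top -y [ 0.4481 -0.0826] ang 2.0612768417944887 res px 0.09755319
top +y [0.4438 0.0374] ang 1.164635507811037 res px 0.078980155
side near [ 0.4112 -0.0262] ang -97.22157921748702 res px 0.90191674
side far [ 0.475  -0.0219] ang -87.95510274324151 res px 0.19927639
side -y [ 0.4481 -0.0841] ang 3.261923114301926 res px 0.16936423
side +y [0.4483 0.0513] ang 17.885946617181286 res px 0.5970767
```

```bash
cat >> h.py <<'E'
def T(yp,z,th,xp=0.,yaw=1.3,c=(.4457,-.0226)):
    R=Rt(yaw,th); a=np.radians(yaw)
    M=np.array([c[0]+xp*np.cos(a)-yp*np.sin(a),c[1]+xp*np.sin(a)+yp*np.cos(a),z]); return R,M-.0525*R[:,2]
E
python3 - <<'E'
from h import *
R0,p0=cur()
A=(R0,p0+[0,0,.06]); B=T(-.03,.195,0); C=T(-.03,.18,-22)
print(rel(R0,p0,*A),rel(R0,p0,*B));print("BC",rel(*B,*C)); print(status.get_obs()["joints"])
E
```

```text
([0.0, 0.0, -0.06], [0.0, 0.0, 0.0]) ([0.2848, 0.0133, -0.0612], [0.0, -0.0, -0.197])
BC ([0.0197, -0.0, 0.0188], [-0.0, -0.384, -0.0])
[ 0.8532185   0.27293451 -0.31087118  1.98167385  0.10527103  0.90216396
  0.31385049]
```

```bash
python3 -m handwheel '[{"dp":[0,0,-0.015],"delta_rot":[0,0,0]},{"dp":[0,0,-0.038],"delta_rot":[0,0,0]},{"dp":[0.01,0,-0.055],"delta_rot":[0,0,-0.01]},{"dp":[0.035,0.002,-0.061],"delta_rot":[0,0,-0.02]},{"dp":[0.075,0.004,-0.061],"delta_rot":[0,0,-0.05]},{"dp":[0.12,0.006,-0.061],"delta_rot":[0,0,-0.08]},{"dp":[0.165,0.008,-0.061],"delta_rot":[0,0,-0.11]},{"dp":[0.21,0.01,-0.061],"delta_rot":[0,0,-0.145]},{"dp":[0.245,0.012,-0.061],"delta_rot":[0,0,-0.17]},{"dp":[0.27,0.013,-0.061],"delta_rot":[0,0,-0.19]},{"dp":[0.285,0.013,-0.061],"delta_rot":[0,0,-0.197]},{"dp":[0.285,0.013,-0.061],"delta_rot":[0,0,-0.197]}]'
python3 -m handwheel '[{"dp":[0.002,0,0.002],"delta_rot":[0,-0.04,0]},{"dp":[0.005,0,0.005],"delta_rot":[0,-0.11,0]},{"dp":[0.01,0,0.009],"delta_rot":[0,-0.2,0]},{"dp":[0.015,0,0.014],"delta_rot":[0,-0.29,0]},{"dp":[0.018,0,0.018],"delta_rot":[0,-0.35,0]},{"dp":[0.02,0,0.019],"delta_rot":[0,-0.384,0]},{"dp":[0.02,0,0.019],"delta_rot":[0,-0.384,0]}]'
python3 - <<'E'
from h import *
R0,p0=cur();print(status.get_obs()["joints"],rel(R0,p0,*T(-.03,.18,-22)))
for w in [(-.03,.15,-22),(-.03,.125,-22),(.003,.1065,-22),(.036,.088,-22),(.042,.076,-10),(.042,.076,0)]: print(w,rel(R0,p0,*T(*w)))
f=vision.grab_frame("side"); cv2.imwrite("pics/s3.png",cv2.resize(f["img"][165:305,245:430],(0,0),fx=4.2,fy=4.2,interpolation=cv2.INTER_CUBIC))
E
```

```text
clock: 7.4
tcp_pos: [0.4458, -0.051, 0.2472]
orientation: [-2.193, -2.25, 0.0]
contact_force: [0.4, 0.1, -1.9]
grip_width: 0.0126
gripper_force: 78.2
clock: 8.28
tcp_pos: [0.4454, -0.0325, 0.2279]
orientation: [1.986, 2.033, -0.387]
contact_force: [-0.5, -0.6, -1.1]
grip_width: 0.0128
gripper_force: 78.1
[ 0.22843819  0.19415705 -0.62584037  2.06277162  0.5231773   1.13021532
 -0.65068407] ([-0.0007, 0.0006, -0.0006], [-0.001, -0.0, 0.001])
(-0.03, 0.15, -22) ([0.0106, 0.0006, 0.0272], [-0.001, -0.0, 0.001])
(-0.03, 0.125, -22) ([0.0199, 0.0006, 0.0504], [-0.001, -0.0, 0.001])
(0.003, 0.1065, -22) ([0.0574, 0.0007, 0.0552], [-0.001, -0.0, 0.001])
(0.036, 0.088, -22) ([0.095, 0.0007, 0.06], [-0.001, -0.0, 0.001])
(0.042, 0.076, -10) ([0.0941, 0.0007, 0.07], [-0.001, 0.209, 0.001])
(0.042, 0.076, 0) ([0.0854, 0.0007, 0.0727], [-0.001, 0.384, 0.001])
```

View pics/s3.png

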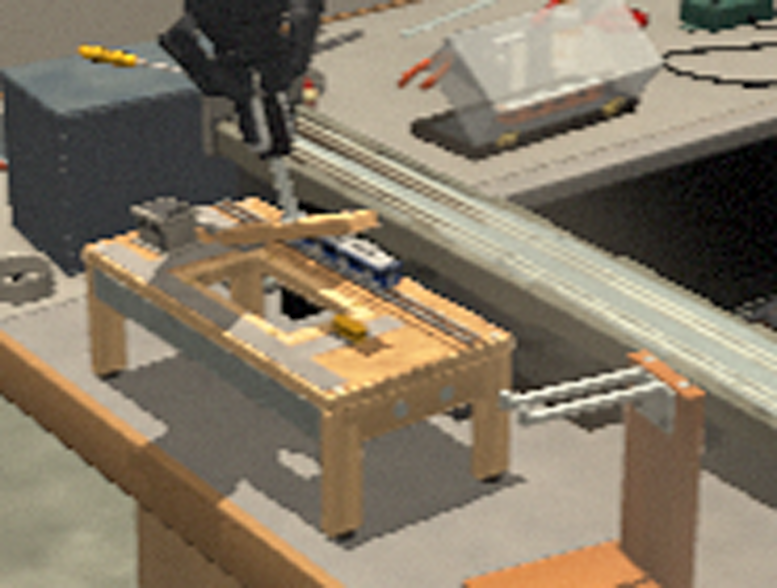

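The bar is tilted with its low end at crop (200,235) on the hut side, over the opening, and its high end at (378,220). I'll check that against the projected positions before going down.

```bash
python3 - <<'E'
from h import *
R,p=cur();f=vision.grab_frame("side");M=p+.0525*R[:,2]
for s in(-88,0,88):
    q=M+R[:,0]*s/1e3; print(s,q.round(4),((proj(f,q)-[245,165])*4.2).round())
E
python3 -m handwheel '[{"dp":[0.003,0,0.007],"delta_rot":[0,0,0]},{"dp":[0.007,0,0.018],"delta_rot":[0,0,0]},{"dp":[0.012,0,0.031],"delta_rot":[0,0,0]},{"dp":[0.016,0,0.042],"delta_rot":[0,0,0]},{"dp":[0.02,0,0.05],"delta_rot":[0,0,0]},{"dp":[0.02,0,0.05],"delta_rot":[0,0,0]}]'
python3 - <<'E'
from h import *
R0,p0=cur();print(status.get_obs()["contact_force"])
for w in [(-.03,.125,-22),(.003,.1065,-22),(.036,.088,-22),(.042,.076,-10),(.042,.076,0)]: print(w,rel(R0,p0,*T(*w)))
E
```

```text
-88 [ 0.4477 -0.1342  0.2124] [360. 211.]
0 [ 0.4459 -0.0526  0.1794] [291. 218.]
88 [0.444  0.029  0.1465] [228. 225.]
clock: 9.12
tcp_pos: [0.4452, -0.0325, 0.1737]
orientation: [1.986, 2.034, -0.388]
contact_force: [-0.4, -0.3, -1.3]
grip_width: 0.0127
gripper_force: 78.1
[-0.41207177 -0.30724769 -1.32182014]
(-0.03, 0.125, -22) ([-0.0004, 0.0007, 0.0002], [-0.001, 0.0, 0.001])
(0.003, 0.1065, -22) ([0.0371, 0.0008, 0.005], [-0.001, 0.0, 0.001])
(0.036, 0.088, -22) ([0.0746, 0.0008, 0.0098], [-0.001, 0.0, 0.001])
(0.042, 0.076, -10) ([0.0738, 0.0008, 0.0198], [-0.001, 0.209, 0.001])
(0.042, 0.076, 0) ([0.065, 0.0008, 0.0225], [-0.001, 0.384, 0.001])
```

```bash
python3 -m handwheel '[{"dp":[0.006,0.001,0.001],"delta_rot":[0,0,0]},{"dp":[0.016,0.001,0.002],"delta_rot":[0,0,0]},{"dp":[0.028,0.001,0.004],"delta_rot":[0,0,0]},{"dp":[0.04,0.001,0.005],"delta_rot":[0,0,0]},{"dp":[0.053,0.001,0.007],"delta_rot":[0,0,0]},{"dp":[0.065,0.001,0.009],"delta_rot":[0,0,0]},{"dp":[0.072,0.001,0.0095],"delta_rot":[0,0,0]},{"dp":[0.0745,0.001,0.01],"delta_rot":[0,0,0]},{"dp":[0.0745,0.001,0.01],"delta_rot":[0,0,0]}]'
python3 - <<'E'
from h import *
R0,p0=cur();print(status.get_obs()["contact_force"])
for w in [(.036,.088,-22),(.039,.082,-16),(.042,.076,-10),(.042,.076,-5),(.042,.076,0),(.0,.078,0),(0,.096,0)]: print(w,rel(R0,p0,*T(*w)))
E
```

```text
clock: 10.25
tcp_pos: [0.4451, 0.0327, 0.1373]
orientation: [1.986, 2.032, -0.386]
contact_force: [-0.2, 0.0, -1.9]
grip_width: 0.0127
gripper_force: 78.1
[-0.22290698  0.00478227 -1.88540293]
(0.036, 0.088, -22) ([0.0006, -0.0007, 0.0004], [-0.0, 0.0, 0.0])
(0.039, 0.082, -16) ([0.0001, -0.0007, 0.0051], [-0.0, 0.105, 0.0])
(0.042, 0.076, -10) ([-0.0003, -0.0007, 0.0104], [-0.0, 0.21, 0.0])
(0.042, 0.076, -5) ([-0.0047, -0.0007, 0.0116], [-0.0, 0.297, 0.0])
(0.042, 0.076, 0) ([-0.009, -0.0007, 0.0131], [-0.0, 0.384, 0.0])
(0.0, 0.078, 0) ([-0.0487, -0.0007, 0.027], [-0.0, 0.384, 0.0])
(0, 0.096, 0) ([-0.0554, -0.0007, 0.0103], [-0.0, 0.384, 0.0])
```

```bash
python3 -m handwheel '[{"dp":[0.0003,0,0.002],"delta_rot":[0,0.04,0]},{"dp":[0.0003,0,0.005],"delta_rot":[0,0.1,0]},{"dp":[0,0,0.008],"delta_rot":[0,0.155,0]},{"dp":[0,0,0.0104],"delta_rot":[0,0.21,0]},{"dp":[-0.003,0,0.011],"delta_rot":[0,0.26,0]},{"dp":[-0.006,0,0.012],"delta_rot":[0,0.32,0]},{"dp":[-0.008,0,0.013],"delta_rot":[0,0.365,0]},{"dp":[-0.009,0,0.013],"delta_rot":[0,0.384,0]},{"dp":[-0.009,0,0.013],"delta_rot":[0,0.384,0]}]'
python3 - <<'E'
from h import *
R0,p0=cur();print(status.get_obs()["contact_force"],status.get_obs()["moment"])
for w in [(.042,.076,0),(.0,.076,0),(0,.096,0)]: print(w,rel(R0,p0,*T(*w)))
E
```

```text
clock: 11.38
tcp_pos: [0.4454, 0.019, 0.1287]
orientation: [2.197, 2.245, -0.001]
contact_force: [1.0, 0.5, -1.6]
grip_width: 0.0127
gripper_force: 78.1
[ 1.00991283  0.46488393 -1.57836428] [ 0.02301678 -0.04062056 -0.01180156]
(0.042, 0.076, 0) ([0.0004, -0.0007, 0.0002], [0.0, 0.001, -0.001])
(0.0, 0.076, 0) ([-0.0416, -0.0006, 0.0002], [0.0, 0.001, -0.001])
(0, 0.096, 0) ([-0.0416, -0.0006, -0.0198], [0.0, 0.001, -0.001])
```

```bash
python3 -m handwheel '[{"dp":[-0.005,0,0],"delta_rot":[0,0,0]},{"dp":[-0.014,0,0],"delta_rot":[0,0,0]},{"dp":[-0.025,0,0],"delta_rot":[0,0,0]},{"dp":[-0.035,0,0],"delta_rot":[0,0,0]},{"dp":[-0.0415,0,0],"delta_rot":[0,0,0]},{"dp":[-0.0415,0,-0.004],"delta_rot":[0,0,0]},{"dp":[-0.0415,0,-0.01],"delta_rot":[0,0,0]},{"dp":[-0.0415,0,-0.01],"delta_rot":[0,0,0]}]'
python3 - <<'E'
from h import *
R0,p0=cur();print(status.get_obs()["contact_force"],rel(R0,p0,*T(0,.096,0)))
f=vision.grab_frame("side");g=vision.grab_frame("top");M=p0+.0525*R0[:,2];print("M",M)
k=lambda i,y,x:cv2.resize(i[y:y+60,x:x+100],(800,480)[::1],interpolation=cv2.INTER_CUBIC)[90:390]
cv2.imwrite("pics/s4.png",np.vstack([k(f["img"],213,265),k(g["img"],217,270)]))
print("stem",proj(f,M)-[265,213+11.25],proj(g,M)-[270,217+11.25],[ (proj(f,M+R0[:,0]*s)-[265,224.25])*8 for s in(-.088,.088)])
E
```

```text
clock: 12.38
tcp_pos: [0.4469, -0.0215, 0.1393]
orientation: [2.194, 2.247, 0.002]
contact_force: [-0.4, 0.0, -2.5]
grip_width: 0.0127
gripper_force: 78.2
[-0.36435688  0.03915188 -2.53744936] ([-0.0011, -0.0012, -0.0092], [0.001, 0.0, 0.001])
M [ 0.44699128 -0.02151224  0.08678364]
stem [44.41563439 17.13934522] [49.71934975 23.37712749] [array([491.53401377, 217.52195342]), array([229.13151985,  62.61987549])]
```

View pics/s4.png

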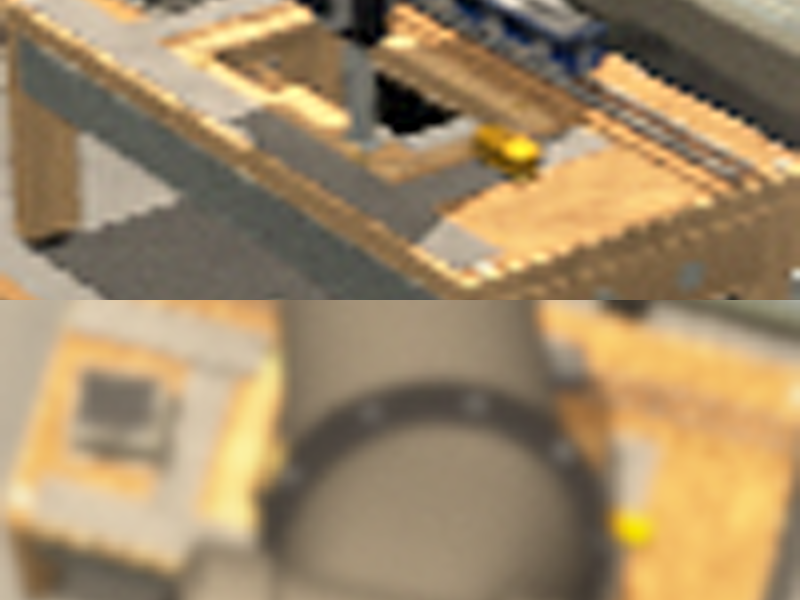

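The side crop shows the stem going down through the opening at about (362,110), with the batten below the deck and the van, coach and hut in place. The arm hides the opening in the top view. Now I'll raise to the final gap and average the pose readings.

```bash
python3 -m handwheel '[{"dp":[0,0,-0.003],"delta_rot":[0,0,0]},{"dp":[-0.0005,-0.0005,-0.006],"delta_rot":[0,0,0]},{"dp":[-0.0008,-0.0008,-0.008],"delta_rot":[0,0,0]},{"dp":[-0.001,-0.001,-0.009],"delta_rot":[0,0,0]},{"dp":[-0.001,-0.001,-0.009],"delta_rot":[0,0,0]},{"dp":[-0.001,-0.001,-0.009],"delta_rot":[0,0,0]}]'
python3 - <<'E'
from h import *
L=[];F=[];W=[]
for i in range(12):
    f=vision.grab_frame("side");o=status.get_obs();L.append(o["tcp_pos"]);F.append(np.r_[o["contact_force"],o["moment"]]);W.append(rel(*cur(),*T(0,.096,0)))
print(np.mean(L,0),np.std(L,0),np.mean(F,0).round(3)); print(np.mean([w[0] for w in W],0),np.mean([w[1] for w in W],0))
R0,p0=cur();M=np.mean(L,0)+.0525*R0[:,2]
k=lambda i,y,x:cv2.resize(i[y:y+60,x:x+100],(800,480),interpolation=cv2.INTER_CUBIC)
cv2.imwrite("pics/s5.png",k(f["img"],213,265)); 
for q in [M,M+[0,0,.046]]: print((proj(f,q)-[265,213])*8)
E
```

```text
clock: 13.22
tcp_pos: [0.4453, -0.0229, 0.1475]
orientation: [-2.196, -2.247, 0.0]
contact_force: [-0.1, -0.4, -1.0]
grip_width: 0.0126
gripper_force: 78.2
[ 0.44539121 -0.02292099  0.14755703] [2.24649924e-05 1.47814819e-05 2.69352806e-05] [ 0.047 -0.114 -1.588  0.005  0.014  0.023]
[ 0.0003      0.00030833 -0.00094167] [0. 0. 0.]
[353.43653173 210.03930741]
[350.75160466 100.74382065]
```

View pics/s5.png

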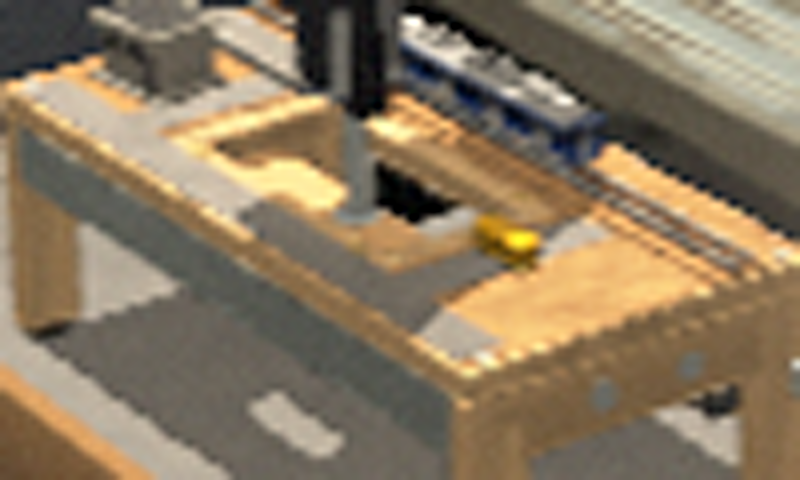

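The final view shows the stem foot at about (358,215), against a projected (353,210), so it is centred in the opening with the batten under the deck. The measured force is only the bar's weight, so nothing touches. I'll raise it a little more and hand in.

```bash
python3 -m handwheel '[{"dp":[0.0003,0.0003,-0.0015],"delta_rot":[0,0,0]},{"dp":[0.0003,0.0003,-0.0015],"delta_rot":[0,0,0]},{"dp":[0.0003,0.0003,-0.0015],"delta_rot":[0,0,0]},{"dp":[0.0003,0.0003,-0.0015],"delta_rot":[0,0,0]},{"dp":[0.0003,0.0003,-0.0015],"delta_rot":[0,0,0]}]'
python3 - <<'E'
from h import *
for i in range(4): vision.grab_frame("side")
o=status.get_obs();print(o["tcp_pos"],o["contact_force"],o["moment"])
print(r.hand_in())
E
```

```text
clock: 14.45
tcp_pos: [0.4457, -0.0226, 0.1491]
orientation: [-2.196, -2.247, 0.0]
contact_force: [-0.2, -0.1, -1.6]
grip_width: 0.0127
gripper_force: 78.2
[ 0.44568175 -0.02263185  0.14908811] [-0.49787404 -0.66813709 -1.84650234] [0.03169609 0.02845213 0.02906966]
the job is handed in; nothing more can be done
None
```

I handed the job in at about 14.7 s: by the pose readings the clamp bar is level, square and centred under the opening, about 3–4 mm below the deck; the force readings showed only its weight (no contact), and I kept the arm clear of the things standing around.

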